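Tamp the washer pot's sprung plate home

ROBOT

A 6-joint arm with a two-finger parallel gripper is mounted at the origin on the work surface. World frame = base frame: x ahead of the robot, y to its left, z up, the work surface at z = 0. Lengths are in m, angles in rad, forces in N, time in s.
With the tool pointing down it reaches from about 0.25 to 0.775 m from the base axis. Payload 4 kg.
Tool frame: the origin (TCP) lies at the centre of the arm's flange, where the gripper is bolted on; the fingertips stand 199 mm ahead of it and the grasp point (between the pads) lies 180 mm ahead of it (robot.tcp_to_tips is the distance from the TCP to the fingertips, in m); z points along the fingers, y is the line along which they close (so a half turn about z gives the same grasp; the last joint's range is limited). The gripper opens to 94 mm and grips with 3 to 60 N. Pads are 16 mm wide; open, the fingers measure 119 mm over their backs; the gripper's body (75 mm by 177 mm) begins 78 mm behind the grasp point.
Start: joints at [1.134, 0.087, 1.371, -0, 1.684, -0.103], TCP at [0.18, 0.52, 0.405] pointing down, gripper open.
Joint ranges: [-3.1, 3.1], [-0.76, 2.03], [0.27, 2.55], [-1.08, 4.22], [0.17, 2.65], [-2.57, 2.57]. Speed limits (rad/s): [2.79, 2.79, 3.14, 3.14, 3.14, 3.14].

INTERFACE

Orientations are given as [roll, pitch, yaw] about the fixed x, y, z axes, in that order (R = Rz(yaw) Ry(pitch) Rx(roll)).
In Python, from bench import telemetry, snapshot, ticket, robot gives the robot as it stands.
- The arm moves only by the tool apply_moves, never from a script. Its argument "moves" is a list that holds one entry, the list of rows, each a list of 5 numbers: the shift along the tool's x, y, z in units of 50 mm (1.0 is 50 mm), then the turn about the tool's z in units of 10 degrees (1.0 is 10 degrees), then the closure, from 0 (fully open) to 1 (shut). A call has 1 to 10 rows; each row is the pose to reach, as a shift and turn from the pose commanded when the call began, along the tool's axes at that moment; what a row does not reach only later rows make up. A row lasts 1/8 s, in which the tool goes at most 62.5 mm and 10.7 degrees, less where a joint would pass 70% of its speed; a pose out of reach is approached as far as the arm can. A call with a gripper value outside its range is refused whole. The fingers move at their own pace and stop on an object; the grip force is fixed at half the most. Time passes only in rows, so rows that repeat a pose let the fingers close. It gives the time, the measured TCP pose, the force, the opening and the grip force at its end, in the units of the state.
- telemetry.get_obs(): the state, without advancing time (a new reading comes with each control period).
- snapshot(name): name is "side" or "top"; returns a dict with "image" (384x512x3 uint8, red, green, blue), "fovy" (degrees; the focal length in pixels is half the picture's height over the tangent of half this angle, whatever the lens; pixels are square), "cx", "cy" (the principal point, pixels), "D" ([k1, k2, p1, p2, k3] as OpenCV has them; the pictures are not rectified), "R" (3x3) and "t" (3): a world point X has camera coordinates R X + t. Camera axes: x right, y down, z forward; pixel columns grow to the right and rows downward; lengths in m; the calibration is good to about 2 mm. A picture is of the moment at which its call begins. There is no depth.
- ticket.close_job(): hands the job in; it is judged then, once.
The state is a dict: "time": time; "joint_positions": joint angles; "qvel": joint speeds; "joint_torque": joint torques, N m; "tool_pos": TCP position; "ee_rot": TCP orientation; "wrist_force": force on the tool from outside, world axes, zero at the start; "wrist_torque": the same for the moment, N m; "width": finger opening in m; "finger_force": force on a finger pad.
Only numpy, scipy, OpenCV 4.12 (cv2) and the standard library are available. Lean on these libraries where they do the work, as an engineer would, in place of code of your own. Each camera call takes 0.05 s, during which the arm holds its last target. There are 200 camera calls.

TASK

The sprung plate in the washer pot on the turntable has stuck high and crooked: with the tamper from the wooden rest, press it squarely down until it bottoms out level, so that washers can be loaded. Keep a steady push of about 18 N on it for a second once it is down, never more than 35 N and never ramming it or leaning on the pot, then stand the tamper back upright in the middle of its rest and let go. Push the plate only with the tamper, and leave the turntable, the fittings and everything else as they are.

Things in the scene. Friction and masses are not known exactly. Their poses are not given: they have to be found in the camera images.
- tamper_grip (a point): Centre of the handle of the tamper, a loose hand tool standing upright on the wooden rest: flat round steel foot (54 mm across, 14 mm thick), neck 18 mm across, and on top a square wooden handle 26 x 26 mm, 54 mm tall, to hold it by. This point is 69 mm above the flat underside, 27 mm below the top; x and y are square to the handle's flat sides, z points up.
- tamper_foot (a point): Centre of the flat underside of the tamper's foot, 69 mm below the handle's centre; same axes.
- tamper: The tamper as a whole, 96 mm tall, 0.2 to 0.45 kg; its origin and axes are those of the centre of its flat underside.
- rest: The tamper's rest: a fixed round dark wooden pad, 100 mm across, 12 mm high, on the bench to one side of the turntable. Origin at the centre of its underside (bench level); its flat top is 12 mm higher.
- pot_rim (a point): Centre of the mouth of the washer pot, a round open steel pot fixed on the turntable off its middle: outside 76 mm across, inside 66 mm across, 64 mm tall, rim 104 mm above the bench. z up.
- pot: The washer pot; origin at the centre of its underside, 64 mm below its rim.
- plate: The pot's sprung plate: flat, round, brass, 62 mm across, inside the pot, on a central swivel that rocks up to 7 degrees any way. Origin at the centre of its top face, z square to the face. At the start it stands 8 to 20 mm below the rim and crooked. It stays at whatever depth and slant it is left; a flat foot pressed on it turns it parallel to the foot.
- plate_depth (a joint): How far the plate is pushed down from its highest place, m: 0 at the top, 0.020 bottomed out. It takes about 6 to 9 N (spring and stiff guides) to move it down. The hard stop cannot be seen: packing under the plate puts the bottomed-out top face anywhere from 28 to 36 mm below the rim. Noisy like all readings.
- disc (a joint): Turn of the turntable's round white melamine top (280 mm across, top face 40 mm above the bench) on its stiff, squeaky bearing, rad; 0 at the start. It is free to be turned.
- elbow: Bystander: brass barbed elbow, 30 mm, on the turntable's rim. Origin under its middle.
- tee: Bystander: galvanized pipe tee, 60 mm, on the turntable's rim. Origin under its middle.
- coupler: Bystander: red plastic quick coupler, standing, 50 mm tall, on the turntable's rim. Origin under its middle.
- union: Bystander: zinc-plated pipe union with a hexagon nut, standing, 40 mm tall, on the turntable's rim. Origin under its middle.
- jar: Bystander: closed screw-top jar, 68 mm across, 90 mm tall, on the bench. Origin under its middle.
- clamp: Bystander: steel G-clamp lying on the bench, about 110 by 65 mm, 20 mm high. Origin under its middle.
- nipple: Bystander: short steel pipe nipple standing on the bench, 27 mm across, 60 mm tall. Origin under its middle.
Not all that is in view belongs to the job. Leave any red look-alike of the tamper alone. Several things have the shape of the rest; the one meant has the colours described above.

How it is judged:
By the outcome, as a careful person would: the job done as asked, in the order asked, and still so for the second after the job is handed in, with the robot touching nothing.
It also fails if it takes over 62 s, if anything falls off the work surface, if the arm or the gripper's body presses on something with over 40 N, if the wrist force passes 120 N, or if a joint passes its speed limit or range.

## Working session

There is one attempt and no reset: what is moved stays moved. The work goes in short steps, Python scripts to look and compute and a tool call to move; the robot and the scene stay as the last step left them, time stands still between calls to the robot, and variables do not carry over. Pictures are saved under pics/ and viewed, at most 10 in all, crops included, and the job is handed in when it is done.

Besides the shell and the picture viewer there is one more tool, called after "Call:" in YAML: its name, and indented under it one key for each argument. apply_moves: Moves the arm, as the interface text tells. Its arguments: {"type":"object","properties":{"moves":{"type":"array","items":{"type":"array","items":{"type":"array","items":{"type":"number"}}}}},"required":["moves"]}

```bash
mkdir -p pics; cat > h.py <<'E'
import numpy as np,cv2
from bench import telemetry,snapshot
def K(s):
    h=s["image"].shape[0]; f=h/2/np.tan(np.radians(s["fovy"])/2)
    return np.array([[f,0,s["cx"]],[0,f,s["cy"]],[0,0,1.]])
def ray(s,p):
    n=cv2.undistortPoints(np.array([[p]],float),K(s),np.array(s["D"],float))[0,0]
    R=np.array(s["R"]);t=np.array(s["t"]); return -R.T@t,R.T@np.array([*n,1.])
def onz(s,p,z):
    c,d=ray(s,p); return c+d*(z-c[2])/d[2]
def proj(s,X):
    R=np.array(s["R"]);return cv2.projectPoints(np.array(X,float).reshape(-1,1,3),cv2.Rodrigues(R)[0],np.array(s["t"],float),K(s),np.array(s["D"],float))[0][:,0]
def save(s,n): cv2.imwrite("pics/"+n,s["image"][:,:,::-1])
E
python3 - <<'E'
from h import *
a=snapshot("top");b=snapshot("side")
im=np.hstack([a["image"],b["image"]])
cv2.imwrite("pics/a.png",a["image"][:,:,::-1]);cv2.imwrite("pics/b.png",b["image"][:,:,::-1])
import pickle;pickle.dump((a,b),open("s0.pkl","wb"))
for s in(a,b):print(ray(s,(s["cx"],s["cy"])))
o=telemetry.get_obs();print(o)
E
```

```text
(array([0.22206574, 0.03069281, 1.38925988]), array([ 0.21466957, -0.00615641, -0.97666733]))
(array([0.29066952, 0.6536071 , 0.61061831]), array([ 0.24290738, -0.74013482, -0.62705379]))
{'time': 0.1, 'joint_positions': array([ 1.13389762e+00,  8.78779260e-02,  1.37207269e+00,  6.10616196e-06,
        1.68361547e+00, -1.03089275e-01]), 'qvel': array([-5.67807493e-05, -2.14165479e-03, -1.89910140e-03, -3.90112371e-04,
        1.88190678e-03,  1.61696884e-03]), 'joint_torque': array([ 3.24616660e-03, -3.41250765e+01, -3.03302157e+01,  7.22317840e-02,
        3.04306566e-02, -8.79859317e-05]), 'tool_pos': array([0.18016   , 0.51955047, 0.40363801]), 'ee_rot': array([-3.13963032e+00, -2.09115815e-04,  2.80778370e+00]), 'wrist_force': array([0.25995312, 0.06958722, 0.00519572]), 'wrist_torque': array([ 0.03052941, -0.01755701, -0.00308918]), 'finger_force': 0.0, 'width': 0.09371228528790648}
```

View pics/a.png

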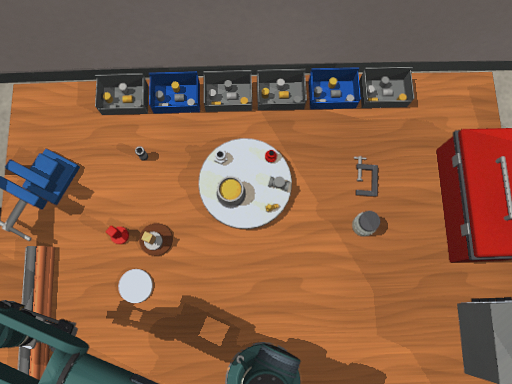

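View pics/b.png

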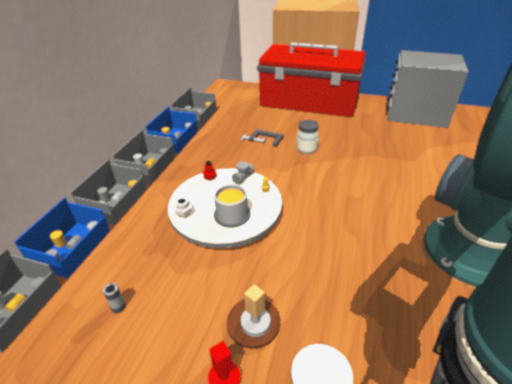

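The top view shows three candidates. The dark wooden pad at (157,240) carries a tool with a wooden handle at (149,238). There is also a red look-alike at (119,235) and a white pad at (136,286). The brown pad and the wooden-handled tool fit the description, and I'll confirm that in one enlarged crop.

```bash
python3 - <<'E'
from h import *
import pickle
a,b=pickle.load(open("s0.pkl","rb"))
def crop(s,x,y,w,h,k): return cv2.resize(s["image"][y:y+h,x:x+w],None,fx=k,fy=k,interpolation=cv2.INTER_CUBIC)[:,:,::-1]
A=np.hstack([crop(a,100,210,80,60,5),crop(a,200,155,80,60,5)])
B=np.hstack([crop(b,215,280,80,60,5),crop(b,192,175,80,60,5)])
cv2.imwrite("pics/c.png",np.vstack([A,B]))
E
```

```text
(no output)
```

View pics/c.png

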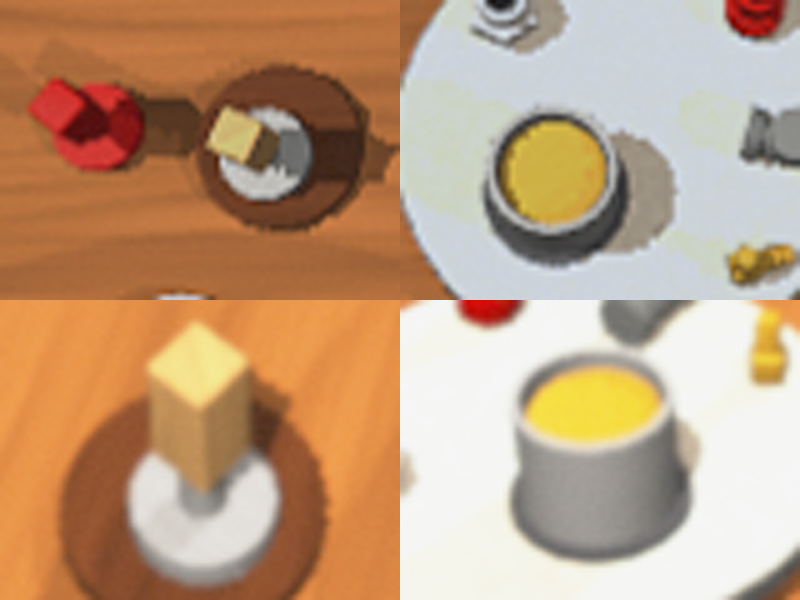

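```bash
cat > m.py <<'E'
from h import *
import pickle
a,b=pickle.load(open("s0.pkl","rb"))
ct=lambda p,ox,oy,cx,cy:[((x-ox+.5)/5-.5+cx,(y-oy+.5)/5-.5+cy) for x,y in p]
def circ(X):
    A=np.c_[2*X[:,:2],np.ones(len(X))];s=np.linalg.lstsq(A,(X[:,:2]**2).sum(1),rcond=None)[0]
    return s[:2],np.sqrt(s[2]+s[:2]@s[:2])
for n,s,p in(("top",a,ct([(219,106),(267,121),(250,166),(207,150)],0,0,100,210)),("side",b,ct([(198,320),(249,362),(199,410),(148,365)],0,300,215,280))):
    X=np.array([onz(s,q,.108) for q in p]);c=X.mean(0);e=np.roll(X,-1,0)-X
    an=np.degrees(np.arctan2(e[:,1],e[:,0]))
    print(n,"handle",c.round(4),np.linalg.norm(e[:,:2],axis=1).round(4),(an%90).round(1))
for n,s,box in(("top",a,(100,210,90,60)),("side",b,(215,275,80,80))):
    x,y,w,h=box;hsv=cv2.cvtColor(s["image"],cv2.COLOR_RGB2HSV)[y:y+h,x:x+w]
    def blob(m,seed):
        nn,l=cv2.connectedComponents(m.astype(np.uint8)); return l==l[seed[1]-y,seed[0]-x]
    # pad: dark brown; hull of the mask
    m=(hsv[...,0]<15)&(hsv[...,2]<(130 if n=="top" else 150))&(hsv[...,1]<205)
    np.save("/tmp/m_%s.npy"%n,m); print(n,"pad px",m.sum(),np.argwhere(m).min(0)[::-1]+(x,y),np.argwhere(m).max(0)[::-1]+(x,y))
# hand-read points on outlines
T=lambda p:ct(p,0,0,100,210);S=lambda p:ct(p,0,300,215,280)
for n,s,p,z in(("rest top",a,T([(199,147),(283,65),(364,147),(285,231),(225,88),(343,205),(228,210)]),.012),
 ("foot top",a,T([(311,155),(265,201),(222,175),(298,120),(297,190),(240,194)]),.026),
 ("foot side",b,S([(128,498),(281,498),(203,571),(145,460),(262,460),(145,545),(265,545)]),.026),
 ("rest side",b,S([(60,505),(326,505),(75,445),(95,415)]),.012),
 ("rim top",a,ct([(487,170),(622,172),(554,108),(553,237),(507,126),(602,126),(507,218),(602,218)],400,0,200,155),.104),
 ("rim side",b,ct([(516,398),(675,398),(597,349),(595,450),(538,363),(652,363),(535,432),(653,432)],400,300,192,175),.104)):
    c,r=circ(np.array([onz(s,q,z) for q in p]));print(n,c.round(4),round(r,4))
E
python3 m.py
```

```text
top handle [0.4094 0.3146 0.108 ] [0.0287 0.0267 0.0261 0.0255] [71.4 70.1 68.5 75.9]
side handle [0.4108 0.3187 0.108 ] [0.0242 0.0246 0.0244 0.0243] [62.5 65.2 61.9 64.6]
top pad px 825 [113 223] [179 269]
side pad px 1330 [228 296] [279 354]
rest top [0.4159 0.3077] 0.0502
foot top [0.4095 0.3148] 0.0278
foot side [0.4105 0.3189] 0.0274
rest side [0.4188 0.3073] 0.0495
rim top [0.5417 0.0781] 0.0384
rim side [0.5427 0.0833] 0.0359
```

Call:
apply_moves:
  moves:
    - [[-0.6,-0.25,0,0.1,0],[-1.5,-0.6,0,0.3,0],[-2.4,-1.0,0,0.5,0],[-3.3,-1.35,0.2,0.5,0],[-4.2,-1.7,0.4,0.5,0],[-5.0,-2.05,0.7,0.5,0],[-5.5,-2.25,0.88,0.5,0],[-5.68,-2.33,0.88,0.5,0],[-5.68,-2.33,0.88,0.5,0]]

```text
time: 1.23
tool_pos: [0.4104, 0.3165, 0.3608]
ee_rot: [3.141, -0.001, 2.72]
wrist_force: [0.3, 0.0, 0.2]
width: 0.0943
finger_force: 0.0
```

```bash
python3 - <<'E'
from h import *
o=telemetry.get_obs();print(o["time"],o["tool_pos"],o["ee_rot"],o["wrist_force"])
a=snapshot("top");b=snapshot("side")
k=lambda s,x,y:cv2.resize(s["image"][y:y+120,x:x+100],None,fx=4,fy=4,interpolation=cv2.INTER_CUBIC)[:,:,::-1]
cv2.imwrite("pics/d.png",np.hstack([k(a,100,190),k(b,205,220)]))
E
```

```text
1.225 [0.41042799 0.31653158 0.36080994] [ 3.14139991e+00 -5.15954892e-04  2.71987916e+00] [0.25086207 0.00894342 0.2028483 ]
```

View pics/d.png

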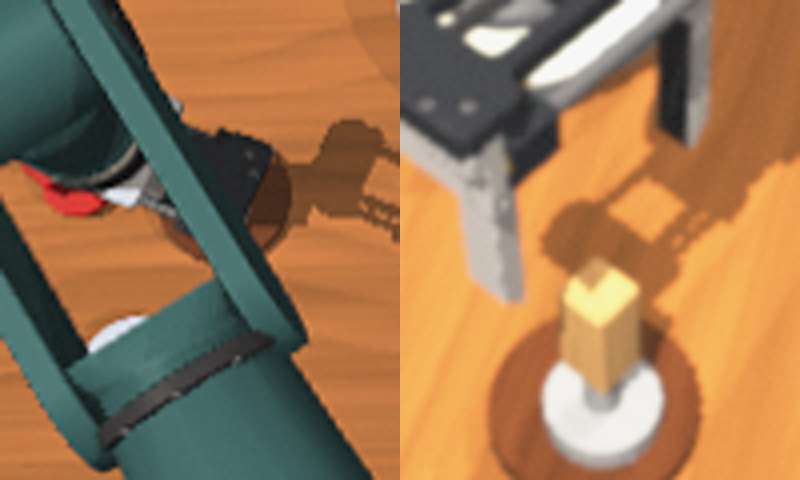

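The side crop shows the finger tips at about (508,300) and (693,145), straddling the wooden handle at (600,290). The gripper is aligned above it, so I'll descend and close.

Call:
apply_moves:
  moves:
    - [[0,0,0.5,0,0],[0,0,1.1,0,0],[0,0,1.6,0,0],[0,0,1.85,0,0.2],[0,0,1.85,0,0.6],[0,0,1.85,0,1],[0,0,1.85,0,1],[0,0,1.85,0,1],[0,0,1.85,0,1],[0,0,1.85,0,1]]

```text
time: 2.58
tool_pos: [0.4104, 0.3165, 0.2683]
ee_rot: [3.141, 0.0, 2.72]
wrist_force: [1.0, 0.5, -0.0]
width: 0.0275
finger_force: 0.0
```

```bash
python3 - <<'E'
from h import *
o=telemetry.get_obs();print(o["time"],o["tool_pos"],o["ee_rot"],o["wrist_force"],o["width"],o["finger_force"])
b=snapshot("side")
k=lambda s,x,y:cv2.resize(s["image"][y:y+100,x:x+120],None,fx=5,fy=5,interpolation=cv2.INTER_CUBIC)[:,:,::-1]
cv2.imwrite("pics/e.png",k(b,195,250))
E
```

```text
2.575 [0.41041692 0.3164859  0.26829028] [3.14138003e+00 1.25353840e-04 2.72039690e+00] [ 1.00972877  0.46629151 -0.00481908] 0.027496790148518933 0.0
```

View pics/e.png

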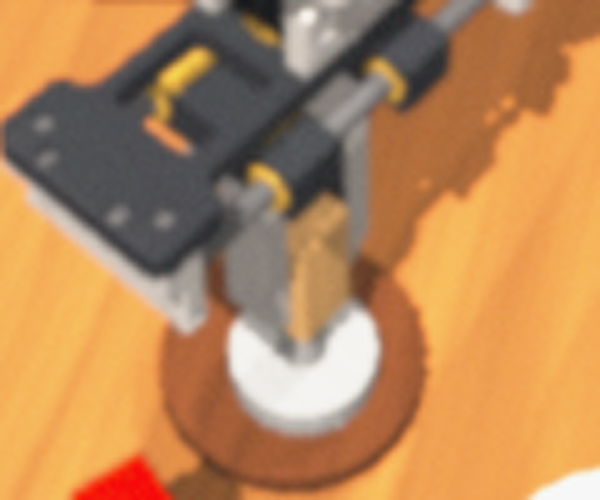

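The side crop shows the fingers around the handle at (320,270), with the foot flat on the pad at (304,360). They haven't quite closed yet.

Call:
apply_moves:
  moves:
    - [[0,0,0,0,1],[0,0,0,0,1],[0,0,0,0,1],[0,0,0,0,1]]

```text
time: 3.12
tool_pos: [0.4104, 0.3165, 0.2682]
ee_rot: [-3.142, 0.0, 2.72]
wrist_force: [-0.2, -1.2, 0.7]
width: 0.0256
finger_force: 30.0
```

```bash
python3 - <<'E'
from h import *
import pickle
o=telemetry.get_obs();print(o["time"],o["tool_pos"],o["ee_rot"],o["wrist_force"],o["wrist_torque"],o["width"],o["finger_force"])
b=snapshot("side");b0=pickle.load(open("s0.pkl","rb"))[1]
def foot(s):
    im=s["image"][280:350,215:295].astype(int)
    h=cv2.cvtColor(im.astype(np.uint8),cv2.COLOR_RGB2HSV)
    m=((h[...,1]<60)&(h[...,2]>190)).astype(np.uint8)
    n,l,st,c=cv2.connectedComponentsWithStats(m);i=1+np.argmax(st[1:,4]);return st[i]+np.array([215,280,0,0,0]),im[40:44,25:57].sum(2)//3
for s in(b0,b):print(foot(s)[0])
E
```

```text
3.125 [0.41037675 0.31648845 0.26822292] [-3.14155704e+00  1.03041653e-04  2.72047954e+00] [-0.18064699 -1.24897266  0.68891519] [-0.11445751  0.04072539 -0.00038181] 0.025602155271455436 29.987695813179016
[241 311  29  22 389]
[241 312  30  23 418]
```

Call:
apply_moves:
  moves:
    - [[0,0,-0.3,0,1],[0,0,-1.0,0,1],[0,0,-1.8,0,1],[0,0,-2.4,0,1],[0,0,-2.6,0,1]]

```text
time: 3.8
tool_pos: [0.4104, 0.3167, 0.4007]
ee_rot: [3.138, 0.002, 2.721]
wrist_force: [-0.3, -0.4, -5.0]
width: 0.026
finger_force: 30.0
```

Call:
apply_moves:
  moves:
    - [[-0.3,-0.22,0,0,1],[-0.9,-0.67,0,0,1],[-1.6,-1.19,0,0,1],[-2.3,-1.71,0,0,1],[-3.0,-2.23,0,0,1],[-3.6,-2.68,0,0,1],[-4.1,-3.05,0,0,1],[-4.34,-3.23,0,0,1],[-4.34,-3.23,0,0,1],[-4.34,-3.23,0,0,1]]

```text
time: 5.05
tool_pos: [0.542, 0.0811, 0.3977]
ee_rot: [3.141, -0.002, 2.721]
wrist_force: [0.1, 0.8, -3.8]
width: 0.026
finger_force: 30.0
```

```bash
python3 - <<'E'
from h import *
import pickle
o=telemetry.get_obs();print(o["time"],o["tool_pos"],o["ee_rot"],o["wrist_force"],o["wrist_torque"],o["width"],o["finger_force"])
a=snapshot("top");b=snapshot("side");pickle.dump((a,b),open("s1.pkl","wb"))
k=lambda s,x,y:cv2.resize(s["image"][y:y+100,x:x+80],None,fx=5,fy=5,interpolation=cv2.INTER_CUBIC)[:,:,::-1]
cv2.imwrite("pics/f.png",np.hstack([k(a,190,140),k(b,192,135)]))
p=np.append(o["tool_pos"][:2],o["tool_pos"][2]-.2562+.014)
for s in(a,b):print(proj(s,[p+[.027*np.cos(t),.027*np.sin(t),0] for t in np.arange(0,6.28,np.pi/4)]).round(1).tolist(),proj(s,[p]))
E
```

```text
5.05 [0.54197957 0.0810894  0.39767642] [ 3.14140977e+00 -1.55400472e-03  2.72143052e+00] [ 0.06653013  0.79235243 -3.8186213 ] [-0.01503496  0.02829376 -0.02165481] 0.025958302610768907 29.98620629310608
[[228.5, 175.0], [221.6, 177.9], [218.8, 184.7], [221.8, 191.3], [228.8, 194.0], [235.7, 191.0], [238.4, 184.2], [235.4, 177.5]] [[228.63793057 184.41230391]]
[[218.1, 173.0], [218.2, 178.7], [225.1, 182.3], [234.9, 181.7], [241.5, 177.1], [241.0, 171.5], [234.1, 168.1], [224.7, 168.7]] [[229.7093812  175.05120168]]
```

View pics/f.png

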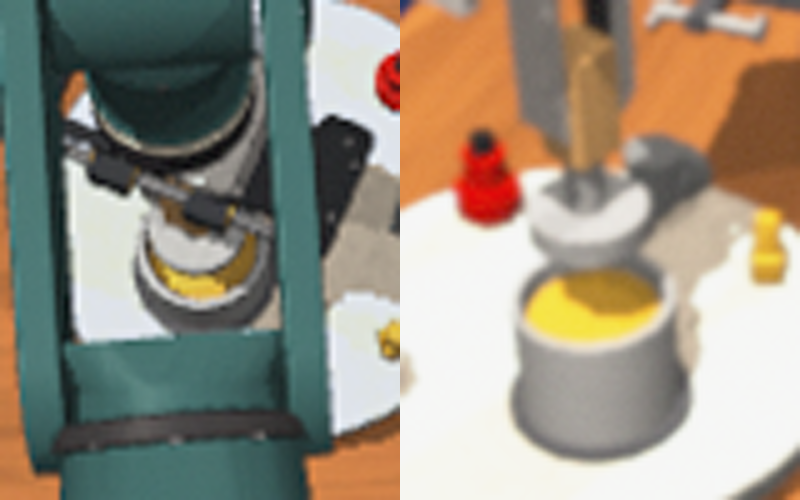

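Side view: the foot at (590,215) is above the pot mouth at (597,310) and close to centred. I'll overlay the projected rim circles on the unobstructed first pictures to check the centre.

```bash
python3 - <<'E'
from h import *
import pickle
a,b=pickle.load(open("s0.pkl","rb"))
t=np.linspace(0,2*np.pi,120);out=[]
for s,x,y in((a,208,165),(b,206,172)):
    k=10;im=cv2.resize(s["image"][y:y+44,x:x+40 if s is a else x+40],None,fx=k,fy=k,interpolation=cv2.INTER_CUBIC)[:,:,::-1].copy()
    if s is b: im=cv2.resize(s["image"][y:y+44,x-2:x+50],None,fx=k,fy=k,interpolation=cv2.INTER_CUBIC)[:,:,::-1][:,20:420].copy()
    for r,c in((.038,(0,0,255)),(.033,(255,0,0))):
        P=proj(s,[[.542+r*np.cos(u),.0811+r*np.sin(u),.104] for u in t])
        cv2.polylines(im,[np.int32((P-[x,y]+.5)*k)],True,c,1)
    out.append(im)
cv2.imwrite("pics/g.png",np.hstack(out))
E
```

```text
(no output)
```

View pics/g.png

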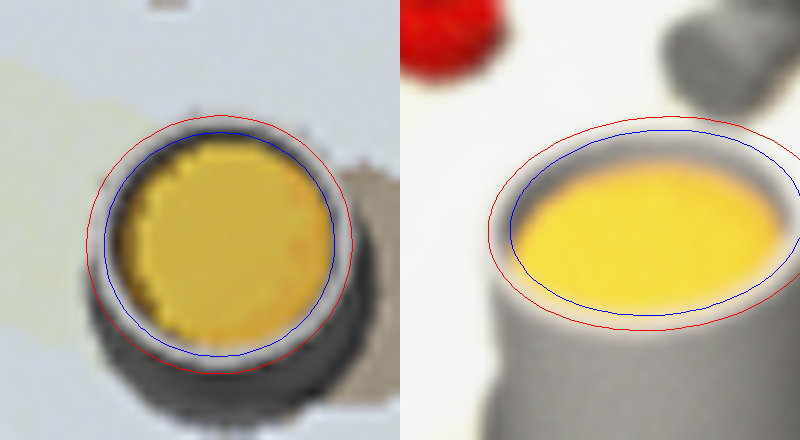

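The overlay fits in the top view to within about 1 mm, and in the side view to about 1.5 mm. That is inside the 6 mm clearance, so I'll lower into the mouth, then go slowly.

Call:
apply_moves:
  moves:
    - [[0,0,0.15,0,1],[0,0,0.4,0,1],[0,0,0.6,0,1],[0,0,0.72,0,1],[0,0,0.75,0,1],[0,0,0.75,0,1]]

```text
time: 5.9
tool_pos: [0.5425, 0.0804, 0.3608]
ee_rot: [3.141, 0.0, 2.72]
wrist_force: [-0.5, 0.7, -4.1]
width: 0.0257
finger_force: 30.0
```

Call:
apply_moves:
  moves:
    - [[0,0,0.02,0,1],[0,0,0.04,0,1],[0,0,0.06,0,1],[0,0,0.08,0,1],[0,0,0.1,0,1],[0,0,0.12,0,1],[0,0,0.14,0,1],[0,0,0.16,0,1]]

```text
time: 6.9
tool_pos: [0.5424, 0.0804, 0.3526]
ee_rot: [3.142, -0.0, 2.72]
wrist_force: [-0.0, -0.1, -4.5]
width: 0.0261
finger_force: 30.0
```

Call:
apply_moves:
  moves:
    - [[0,0,0.02,0,1],[0,0,0.04,0,1],[0,0,0.06,0,1],[0,0,0.08,0,1],[0,0,0.1,0,1],[0,0,0.12,0,1],[0,0,0.12,0,1]]

```text
time: 7.78
tool_pos: [0.5424, 0.0804, 0.3476]
ee_rot: [3.141, 0.001, 2.72]
wrist_force: [-2.2, 0.5, 2.8]
width: 0.026
finger_force: 30.0
```

Call:
apply_moves:
  moves:
    - [[0,0,0.02,0,1],[0,0,0.04,0,1],[0,0,0.06,0,1],[0,0,0.08,0,1],[0,0,0.1,0,1]]

```text
time: 8.4
tool_pos: [0.5425, 0.0804, 0.3417]
ee_rot: [3.141, 0.0, 2.721]
wrist_force: [-1.7, -0.1, 3.8]
width: 0.0258
finger_force: 30.0
```

Call:
apply_moves:
  moves:
    - [[0,0,0.02,0,1],[0,0,0.04,0,1],[0,0,0.06,0,1],[0,0,0.08,0,1],[0,0,0.1,0,1],[0,0,0.12,0,1]]

```text
time: 9.15
tool_pos: [0.5424, 0.0804, 0.3358]
ee_rot: [3.141, 0.0, 2.72]
wrist_force: [-0.9, -1.0, 3.8]
width: 0.0256
finger_force: 30.0
```

Call:
apply_moves:
  moves:
    - [[0,0,0.01,0,1],[0,0,0.02,0,1],[0,0,0.03,0,1],[0,0,0.04,0,1]]

```text
time: 9.65
tool_pos: [0.5424, 0.0804, 0.3337]
ee_rot: [3.141, 0.0, 2.72]
wrist_force: [0.0, -1.2, 3.8]
width: 0.026
finger_force: 30.0
```

Call:
apply_moves:
  moves:
    - [[0,0,0.01,0,1],[0,0,0.02,0,1]]

```text
time: 9.9
tool_pos: [0.5424, 0.0804, 0.3327]
ee_rot: [3.141, 0.0, 2.72]
wrist_force: [-0.3, -0.9, 4.5]
width: 0.0255
finger_force: 30.0
```

Call:
apply_moves:
  moves:
    - [[0,0,0.01,0,1],[0,0,0.02,0,1]]

```text
time: 10.15
tool_pos: [0.5424, 0.0804, 0.3317]
ee_rot: [3.141, 0.0, 2.721]
wrist_force: [-0.7, -1.7, 4.0]
width: 0.0255
finger_force: 30.0
```

Call:
apply_moves:
  moves:
    - [[0,0,0.01,0,1],[0,0,0.01,0,1]]

```text
time: 10.4
tool_pos: [0.5424, 0.0804, 0.3311]
ee_rot: [3.141, 0.0, 2.721]
wrist_force: [-0.3, -1.8, 3.6]
width: 0.0263
finger_force: 30.0
```

Call:
apply_moves:
  moves:
    - [[0,0,0.01,0,1],[0,0,0.02,0,1]]

```text
time: 10.65
tool_pos: [0.5424, 0.0804, 0.3302]
ee_rot: [3.141, 0.0, 2.721]
wrist_force: [-1.5, -1.9, 4.1]
width: 0.0256
finger_force: 30.0
```

Call:
apply_moves:
  moves:
    - [[0,0,0.01,0,1],[0,0,0.01,0,1]]

```text
time: 10.9
tool_pos: [0.5424, 0.0804, 0.3301]
ee_rot: [3.141, 0.0, 2.721]
wrist_force: [-1.0, -0.7, 6.2]
width: 0.0258
finger_force: 30.0
```

Call:
apply_moves:
  moves:
    - [[0,0,0.01,0,1],[0,0,0.01,0,1]]

```text
time: 11.15
tool_pos: [0.5424, 0.0804, 0.33]
ee_rot: [3.141, 0.001, 2.721]
wrist_force: [-2.2, -1.4, 6.9]
width: 0.0262
finger_force: 30.0
```

Call:
apply_moves:
  moves:
    - [[0,0,0.01,0,1],[0,0,0.01,0,1]]

```text
time: 11.4
tool_pos: [0.5423, 0.0804, 0.33]
ee_rot: [3.141, 0.001, 2.721]
wrist_force: [-1.7, -1.7, 8.6]
width: 0.0255
finger_force: 30.0
```

Call:
apply_moves:
  moves:
    - [[0,0,0.01,0,1],[0,0,0.02,0,1],[0,0,0.03,0,1],[0,0,0.03,0,1]]

```text
time: 11.9
tool_pos: [0.5422, 0.0804, 0.3299]
ee_rot: [3.141, 0.002, 2.721]
wrist_force: [-4.4, -1.4, 12.2]
width: 0.0258
finger_force: 30.0
```

Call:
apply_moves:
  moves:
    - [[0.01,0,0.01,0,1],[0.01,0,0.01,0,1]]

```text
time: 12.15
tool_pos: [0.5419, 0.0806, 0.3298]
ee_rot: [3.141, 0.003, 2.721]
wrist_force: [-3.7, -0.5, 14.4]
width: 0.0259
finger_force: 30.0
```

Call:
apply_moves:
  moves:
    - [[0,0,0,0,1],[0,0,0,0,1],[0,0,0,0,1],[0,0,0,0,1],[0,0,0,0,1]]

```text
time: 12.78
tool_pos: [0.542, 0.0805, 0.3298]
ee_rot: [3.141, 0.003, 2.721]
wrist_force: [-4.3, -1.1, 14.2]
width: 0.026
finger_force: 30.0
```

Call:
apply_moves:
  moves:
    - [[0,0,0,0,1],[0,0,0,0,1],[0,0,0,0,1],[0,0,0,0,1],[0,0,0,0,1],[0,0,0,0,1]]

```text
time: 13.52
tool_pos: [0.5419, 0.0805, 0.3298]
ee_rot: [3.141, 0.003, 2.721]
wrist_force: [-4.0, -2.2, 14.2]
width: 0.0258
finger_force: 30.0
```

Call:
apply_moves:
  moves:
    - [[0,0,-0.03,0,1],[0,0,-0.08,0,1],[0,0,-0.16,0,1],[0,0,-0.3,0,1],[0,0,-0.5,0,1],[0,0,-0.8,0,1],[0,0,-1.1,0,1],[0,0,-1.4,0,1],[0,0,-1.5,0,1],[0,0,-1.5,0,1]]

```text
time: 14.78
tool_pos: [0.542, 0.0806, 0.4022]
ee_rot: [3.141, 0.001, 2.72]
wrist_force: [0.0, -0.2, -3.7]
width: 0.026
finger_force: 30.0
```

```bash
python3 - <<'E'
from h import *
import pickle
o=telemetry.get_obs();print(o["time"],o["tool_pos"],o["ee_rot"],o["wrist_force"],o["width"])
a=snapshot("top");b=snapshot("side");pickle.dump((a,b),open("s2.pkl","wb"))
k=lambda s,x,y:cv2.resize(s["image"][y:y+100,x:x+80],None,fx=5,fy=5,interpolation=cv2.INTER_CUBIC)[:,:,::-1]
cv2.imwrite("pics/i.png",np.hstack([k(a,190,140),k(b,192,135)]))
E
```

```text
14.775 [0.54196333 0.0806381  0.4022463 ] [3.14108608e+00 8.72321798e-04 2.72048036e+00] [ 0.03924927 -0.15784778 -3.67150297] 0.025967183923790788
```

View pics/i.png

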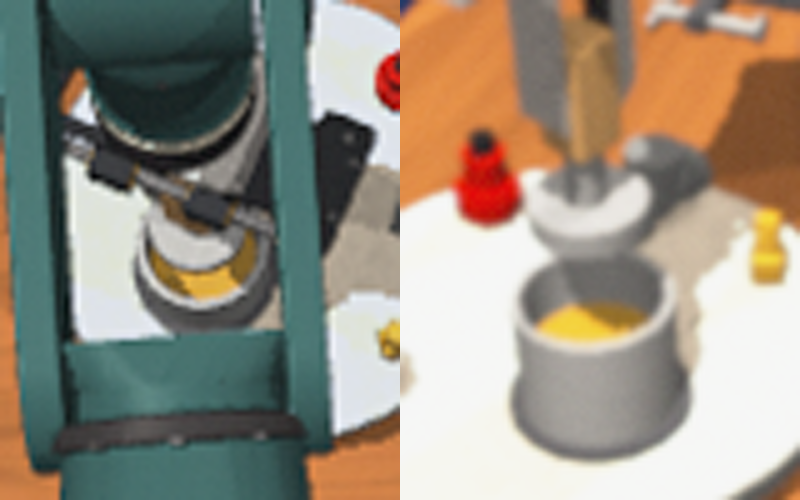

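The plate now sits deep and level in the pot (yellow at (590,322) in the side view), and the fittings have not moved. Next I return the tamper to the centre of the rest, at about (0.417, 0.307).

Call:
apply_moves:
  moves:
    - [[0.3,0.23,0,0,1],[0.9,0.68,0,0,1],[1.6,1.21,0,0,1],[2.3,1.73,0,0,1],[3.0,2.26,0,0,1],[3.6,2.71,0,0,1],[4.0,3.01,0,0,1],[4.14,3.12,0,0,1],[4.14,3.12,0,0,1]]

```text
time: 16.0
tool_pos: [0.4163, 0.3079, 0.4014]
ee_rot: [-3.141, -0.0, 2.722]
wrist_force: [0.2, -0.5, -3.9]
width: 0.0258
finger_force: 30.0
```

Call:
apply_moves:
  moves:
    - [[0,0,0.2,0,1],[0,0,0.7,0,1],[0,0,1.3,0,1],[0,0,1.8,0,1],[0,0,2.2,0,1],[0,0,2.35,0,1],[0,0,2.4,0,1],[0,0,2.4,0,1]]

```text
time: 17.0
tool_pos: [0.4171, 0.3075, 0.2824]
ee_rot: [3.141, 0.001, 2.72]
wrist_force: [1.1, 0.4, -3.2]
width: 0.0256
finger_force: 30.0
```

```bash
python3 - <<'E'
from h import *
o=telemetry.get_obs();print(o["time"],o["tool_pos"],o["ee_rot"],o["wrist_force"],o["width"])
b=snapshot("side")
p=np.append(o["tool_pos"][:2],o["tool_pos"][2]-.2562)
t=np.linspace(0,2*np.pi,90);x,y,k=205,265,6
im=cv2.resize(b["image"][y:y+90,x:x+100],None,fx=k,fy=k,interpolation=cv2.INTER_CUBIC)[:,:,::-1].copy()
for r,z,c in((.05,.012,(255,0,0)),(.027,p[2],(0,0,255))):
    q=proj(b,[[p[0]+r*np.cos(u),p[1]+r*np.sin(u),z] for u in t]);cv2.polylines(im,[np.int32((q-[x,y]+.5)*k)],True,c,1)
cv2.imwrite("pics/j.png",im)
E
```

```text
17.0 [0.41713173 0.30753743 0.28236476] [3.14051636e+00 7.53281629e-04 2.72007733e+00] [ 1.07657916  0.40504369 -3.17466764] 0.025606750933837595
```

View pics/j.png

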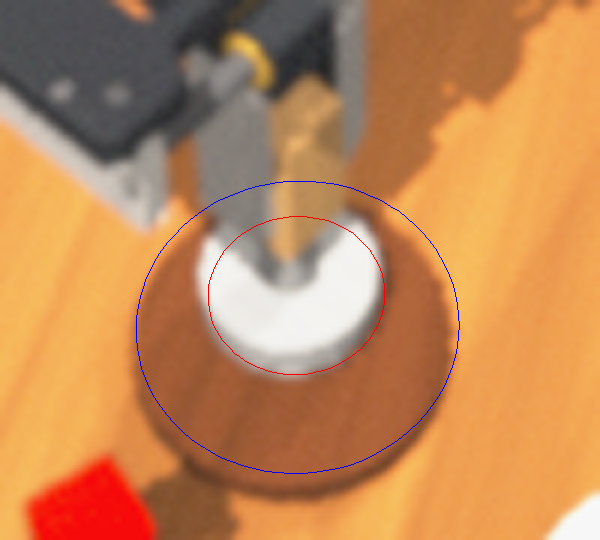

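The blue circle (rest outline predicted from the foot's axis) matches the pad to within about 1.5 mm. The foot shows the same small bias, so it is centred. I'll lower it gently until it touches.

Call:
apply_moves:
  moves:
    - [[0,0,0.06,0,1],[0,0,0.12,0,1],[0,0,0.18,0,1],[0,0,0.22,0,1],[0,0,0.24,0,1],[0,0,0.26,0,1],[0,0,0.26,0,1]]

```text
time: 17.92
tool_pos: [0.4168, 0.3076, 0.2687]
ee_rot: [3.142, -0.0, 2.721]
wrist_force: [1.0, 0.9, -3.8]
width: 0.026
finger_force: 30.0
```

Call:
apply_moves:
  moves:
    - [[0,0,0.01,0,1],[0,0,0.02,0,1],[0,0,0.02,0,1]]

```text
time: 18.3
tool_pos: [0.4168, 0.3076, 0.2682]
ee_rot: [3.141, 0.0, 2.721]
wrist_force: [-0.3, -2.0, -1.5]
width: 0.0259
finger_force: 30.0
```

Contact came at the original height. I'll settle it slightly, then release and retreat.

Call:
apply_moves:
  moves:
    - [[0,0,0.01,0,1],[0,0,0.01,0,0.9],[0,0,0.01,0,0.6],[0,0,0.01,0,0.3],[0,0,0.01,0,0],[0,0,0.01,0,0],[0,0,0.01,0,0],[0,0,0.01,0,0],[0,0,0.01,0,0],[0,0,0.01,0,0]]

```text
time: 19.55
tool_pos: [0.4168, 0.3076, 0.2672]
ee_rot: [3.141, 0.0, 2.721]
wrist_force: [-0.2, -0.3, 0.8]
width: 0.0936
finger_force: 0.0
```

Call:
apply_moves:
  moves:
    - [[0,0,-0.3,0,0],[0,0,-0.9,0,0],[0,0,-1.6,0,0],[0,0,-2.4,0,0],[0,0,-3.0,0,0],[0.6,0,-3.2,0,0],[1.4,0,-3.2,0,0],[2.2,0,-3.2,0,0],[2.8,0,-3.2,0,0],[2.8,0,-3.2,0,0]]

```text
time: 20.8
tool_pos: [0.2876, 0.3652, 0.4287]
ee_rot: [3.139, 0.001, 2.724]
wrist_force: [0.6, 0.2, 0.1]
width: 0.0941
finger_force: 0.0
```

```bash
python3 - <<'E'
from h import *
o=telemetry.get_obs();print(o["time"],o["tool_pos"],o["wrist_force"],o["width"])
a=snapshot("top");b=snapshot("side")
k=lambda s,x,y:cv2.resize(s["image"][y:y+120,x:x+80],None,fx=5,fy=5,interpolation=cv2.INTER_CUBIC)[:,:,::-1]
cv2.imwrite("pics/k.png",np.hstack([k(b,215,250),k(b,192,145)])[:600])
E
```

```text
20.8 [0.28756922 0.36521178 0.42873256] [0.59447522 0.19715103 0.1102226 ] 0.09410743717404953
```

View pics/k.png

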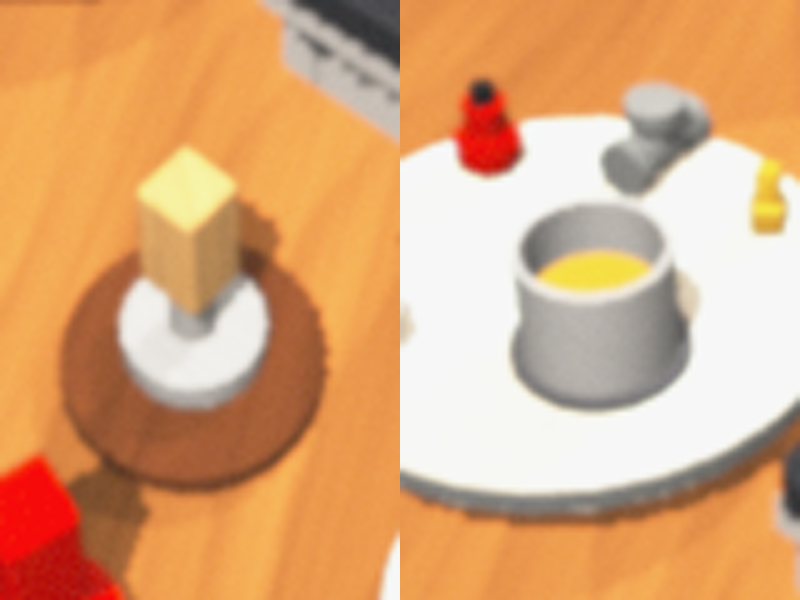

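The side view shows the tamper upright with its foot at (194,350), against the pad centre at about (194,355), so it is centred to about 2 mm. The plate is down and level at (595,270). The arm is clear, so I'll hand in.

```bash
python3 -c "
from bench import ticket
print(ticket.close_job())"
```

```text
the job is handed in; nothing more can be done
None
```

The plate is bottomed out and looks level in the side view, held at about 18 N for 1.5 s; the tamper is back upright within about 2 mm of the middle of its rest, nothing else appears moved, and the job was handed in at about 21 s.

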